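# Lock the solder reel on its spindle with the push-on clip

### The arm

A 7-joint arm with a two-finger parallel gripper is mounted at the origin on the work surface. World frame = base frame: x ahead of the robot, y to its left, z up, the work surface at z = 0. Lengths are in m, angles in rad, forces in N, time in s.
With the tool pointing down it reaches from about 0.35 to 0.9 m from the base axis. Payload 8.1 kg.
Tool frame: the origin (TCP) lies midway between the tips of the shut fingers; the grasp point (between the pads) lies 19 mm behind it; z points along the fingers, y is the line along which they close (so a half turn about z gives the same grasp; the last joint's range is limited). The gripper opens to 92 mm and grips with 3 to 60 N. Pads are 19 mm wide; open, the fingers measure 130 mm over their backs; the gripper's body (75 mm by 190 mm) begins 47 mm behind the grasp point.
Start: joints at [1.201, 0.434, 0.025, 1.573, -0.012, 1.134, -0.075], TCP at [0.165, -0.603, 0.195] pointing down, gripper open.
Joint ranges: [-2.62, 2.62], [-0.44, 2.09], [-1.27, 1.32], [0.08, 2.57], [-1.32, 4.46], [0.12, 2], [-2.74, 2.74]. Speed limits (rad/s): [2.22, 2.22, 3.01, 3.01, 3.14, 3.14, 3.14].

### API

Orientations are given as a rotation vector (axis times angle).
In Python, from cell import arm gives the robot as it stands.
- The arm moves only by the tool carry_out, never from a script. Its arguments are lists of equal length, an entry for each row: "claw": the finger opening in cm, from 0 to 9.18; "delta_pos": the shift along the tool's x, y, z in cm, a list of three; "angular": the turn, a rotation vector about the tool's x, y, z in rad, a list of three. In form: {"claw": [claw, ...], "delta_pos": [[dx, dy, dz], ...], "angular": [[ax, ay, az], ...]}. A call has 1 to 20 rows; each row shifts and turns the commanded pose from where the row before left it, along the tool's axes as they then stand; what a row does not reach is not made up. A row lasts 1/10 s, in which the tool goes at most 50 mm and 8.59 degrees, less where a joint would pass 70% of its speed; a pose out of reach is approached as far as the arm can. A call with a gripper value outside its range is refused whole. The fingers move at their own pace and stop on an object; "force" is the grip in N (left out, the last holds). Time passes only in rows, so rows that do not move let the fingers close. It gives the time, the measured TCP pose, the force, the opening and the grip force at its end, in the units of the state.
- arm.observe(): the state, without advancing time (a new reading comes with each control period).
- arm.get_image(name): name is "scene" or "top"; returns a dict with "frame" (480x640x3 uint8, red, green, blue), "mtx" (3x3 intrinsics, pixels), "T" (4x4, takes a point from camera to world coordinates). Camera axes: x right, y down, z forward; pixel columns grow to the right and rows downward; lengths in m; the calibration is good to about 2 mm. A picture is of the moment at which its call begins. There is no depth.
- arm.sign_off(): hands the job in; it is judged then, once.
Trained networks look in a picture, given as the dict that the camera call returned (one of the last four; its "shot" number tells which), for a name from the list of things; names that differ only in an ending like _2 or _b are one class to them, and where a whole thing is asked for, a point or a joint stands for the part that bears it (a point fixed in the world has none). Each returns a list of dicts, best first, with "conf" (0 to 1); they miss things now and then, are a little off and sometimes report something else, mostly with a low value. They report only what shows in the picture. A call takes as long as a camera call.
- arm.look_for(label, picture): "centre" ([column, row] as shares, 0 to 1, of the picture: columns of its width, rows of its height, amid what is visible of it).
- arm.trace(label, picture): "region" (480x640 bool, what is visible of it) and "centre" ([column, row] as shares, 0 to 1, of the picture: columns of its width, rows of its height, amid what is visible of it).
- arm.place_of(label, picture): "centre" ([column, row] as shares, 0 to 1, of the picture: columns of its width, rows of its height: a listed point, or the origin of a listed thing).
The state is a dict: "clock": time; "joints": joint angles; "dq": joint speeds; "joint_efforts": joint torques, N m; "position": TCP position; "ee_rot": TCP orientation; "force": force on the tool from outside, world axes, zero at the start; "ft_torque": the same for the moment, N m; "width": opening from 0.0 (shut) to 1.0 (fully open); "gripper_force": force on a finger pad.
Only numpy, scipy, OpenCV 4.12 (cv2) and the standard library are available. Lean on these libraries where they do the work, as an engineer would, in place of code of your own. Each camera call takes 0.05 s, during which the arm holds its last target. There are 200 camera calls.

### The job

The solder reel has ridden up on the spindle of its bench dispenser: press it straight down until it is fully home in its well. Then push the loose open clip across the dispenser's deck, mouth first and without picking it up, into the groove of the spindle until it snaps fully home, and let go. Do not disturb the other things on the dispenser and the bench.

Things in the scene. Friction and masses are not known exactly. Their poses are not given: they have to be found in the camera images.
- stand: Solder-reel dispenser, a fixed grey steel box 220 (x) x 300 (y) x 55 mm high; its flat top is the deck. Origin: centre of its underside, z up; the deck is at z = +55 mm. The round well for the reel, 71 mm across, is in the deck, centred at x = 0, y = -60 mm; the clip lies on the +y half of the deck.
- spindle (a point): Point on the vertical axis of the fixed steel spindle, at deck height (middle of the well). From 1 mm below to 12 mm above the deck the spindle is necked to a groove 12 mm in diameter; above this its head is 18 mm in diameter and ends 24 mm above the deck.
- reel (a joint): Height (m) by which the black-flanged solder reel stands above its home position; it slides up and down the spindle, 0 = fully home (hard stop), at most 0.022. It is stiff and stays where it is left: about 6 N downward moves it slowly, a firm push of 8 to 12 N seats it faster. While it is up it covers the groove.
- reel_top (a point): Centre of the reel's flat top flange, a disc 68 mm in diameter with the spindle standing up through it. When the reel is home its top lies 1 mm below the deck; the gap round it in the well is 1.5 mm.
- clip: Loose steel open retaining clip, flat, 8 mm thick, 76 mm long, about 80 g, lying on the deck. Origin: on its underside, mid-throat; it is seated when this point is on the spindle's axis. +x is the way the mouth opens (push it this way), z up. It slides with under 1 N; pushed at its rear edge by a flat face or two points it steers steadily. It may enter the groove from any side.
- clip_tail (a point): Middle of the clip's straight, flat rear edge, at mid-thickness: x = -52 mm of the clip. The tail is a solid plate 44 mm wide, from x = -52 to -20 mm.
- clip_mouth (a point): Middle of the clip's open mouth, between the tips of its two sprung jaws, x = 22 mm of the clip: 40 mm across outside, 24 mm clear, narrowing to 9 mm at x = 6.5 mm; the throat behind is 13 mm wide and ends at x = -6 mm. About 8 to 12 N of push spreads the jaws and snaps them over the 12 mm groove; then there is 1.5 mm of play.
- tin: bystander: small round tin on the deck, 36 mm diameter, 20 mm high; origin: centre of its underside
- standoff: bystander: brass standoff upright on the deck, 14 mm diameter, 22 mm high; origin: centre of its underside
- pcb: bystander: green circuit board on the bench, 90 x 70 mm, up to 14 mm high; origin: centre of its underside
- flux: bystander: small flux bottle on the bench, 36 mm diameter, 75 mm high; origin: centre of its underside
- driver: bystander: screwdriver lying on the bench along its own x
- cleaner: bystander: dark steel tip-cleaner pot on the bench, 70 mm diameter, 45 mm high; origin: centre of its underside
- spare: bystander: spare solder reel standing on the bench, 60 mm diameter, 37 mm high; origin: centre of its underside

How it is judged:
By the outcome, as a careful person would: the job done as asked, in the order asked, and still so for the second after the job is handed in, with the robot touching nothing.
It also fails if it takes over 45 s, if anything falls off the work surface, if the arm or the gripper's body presses on something with over 40 N, if the wrist force passes 120 N, or if a joint passes its speed limit or range.

## Working session

There is one attempt and no reset: what is moved stays moved. The work goes in short steps, Python scripts to look and compute and a tool call to move; the robot and the scene stay as the last step left them, time stands still between calls to the robot, and variables do not carry over. Pictures are saved under pics/ and viewed, at most 10 in all, crops included, and the job is handed in when it is done.

Besides the shell and the picture viewer there is one more tool, called after "Emit:" as name(argument=value, ...) on one line, values as JSON. carry_out: Moves the arm, as the interface text tells. Its arguments: {"type":"object","properties":{"claw":{"type":"array","items":{"type":"number"}},"delta_pos":{"type":"array","items":{"type":"array","items":{"type":"number"}}},"angular":{"type":"array","items":{"type":"array","items":{"type":"number"}}},"force":{"type":"number"}},"required":["claw","delta_pos","angular"]}

```bash
mkdir -p pics; cat > h.py <<'E'
import numpy as np, cv2
from cell import arm
from scipy.spatial.transform import Rotation as R
def ray(p,c,z):
    px=np.array([c[0]*640,c[1]*480,1.0]); T=p["T"]
    d=T[:3,:3]@np.linalg.inv(p["mtx"])@px; o=T[:3,3]
    return o+d*(z-o[2])/d[2]
def proj(p,X):
    T=np.linalg.inv(p["T"]); c=T[:3,:3]@np.asarray(X)+T[:3,3]; u=p["mtx"]@c; return u[:2]/u[2]
def tri(ps,cs):
    A=np.zeros((3,3));b=np.zeros(3)
    for p,c in zip(ps,cs):
        d=p["T"][:3,:3]@np.linalg.inv(p["mtx"])@np.array([c[0]*640,c[1]*480,1]);d/=np.linalg.norm(d)
        M=np.eye(3)-np.outer(d,d);A+=M;b+=M@p["T"][:3,3]
    return np.linalg.solve(A,b)
def save(p,n): cv2.imwrite("pics/"+n,p["frame"][:,:,::-1])
E
python3 - <<'E'
from h import *
np.set_printoptions(precision=4,suppress=True)
s=arm.observe();print(s)
a=arm.get_image("scene");b=arm.get_image("top");save(a,"s0.png");save(b,"t0.png")
zs=dict(stand=0,spindle=.055,reel_top=.06,clip=.055,clip_tail=.059,clip_mouth=.059,tin=.055,standoff=.055)
for n in zs:
    A=arm.place_of(n,a);B=arm.place_of(n,b)
    print(n,[(round(q["conf"],2),ray(a,q["centre"],zs[n])) for q in A[:2]],[(round(q["conf"],2),ray(b,q["centre"],zs[n])) for q in B[:2]],tri([a,b],[A[0]["centre"],B[0]["centre"]]) if A and B else None)
E
```

```text
{'clock': 0.0, 'joints': array([ 1.2014,  0.4352,  0.0249,  1.5741, -0.0116,  1.134 , -0.0751]), 'dq': array([ 0.0001,  0.001 , -0.0007,  0.0006, -0.0003, -0.0014,  0.0006]), 'joint_efforts': array([  0.0004, -66.7847,   0.9853, -31.445 ,  -0.0606,   0.043 ,
         0.0002]), 'position': array([ 0.1646, -0.6024,  0.1945]), 'ee_rot': array([-3.1122, -0.4176,  0.0006]), 'force': array([0.0117, 0.2573, 1.1775]), 'ft_torque': array([-0.0202,  0.0061, -0.0039]), 'gripper_force': 0.0, 'width': 0.9998786841952048}
stand [(0.81, array([0.5608, 0.0499, 0.    ]))] [(0.63, array([0.5662, 0.0588, 0.    ]))] [0.5662 0.0562 0.009 ]
spindle [] [(0.75, array([ 0.5584, -0.0064,  0.055 ]))] None
reel_top [(0.73, array([ 0.5475, -0.022 ,  0.06  ]))] [(0.85, array([ 0.5574, -0.0022,  0.06  ]))] [ 0.5583 -0.007   0.0764]
clip [(0.9, array([0.5787, 0.1281, 0.055 ])), (0.5, array([0.566 , 0.1064, 0.055 ]))] [(0.69, array([0.5782, 0.1276, 0.055 ]))] [0.5782 0.1278 0.0544]
clip_tail [(0.88, array([0.5686, 0.183 , 0.059 ]))] [(0.81, array([0.5717, 0.1785, 0.059 ]))] [0.5705 0.1809 0.0598]
clip_mouth [(0.95, array([0.5748, 0.1089, 0.059 ])), (0.47, array([ 0.5489, -0.0239,  0.059 ]))] [(0.71, array([0.5751, 0.0956, 0.059 ]))] [0.5732 0.1013 0.0534]
tin [(0.74, array([0.5705, 0.1787, 0.055 ])), (0.68, array([0.6523, 0.0102, 0.055 ]))] [(0.54, array([0.6464, 0.0115, 0.055 ]))] [0.6124 0.0973 0.0749]
standoff [(0.54, array([ 0.4808, -0.0441,  0.055 ]))] [(0.58, array([0.5628, 0.047 , 0.055 ])), (0.56, array([ 0.4863, -0.0336,  0.055 ]))] [0.5583 0.0294 0.1485]
```

View pics/s0.png

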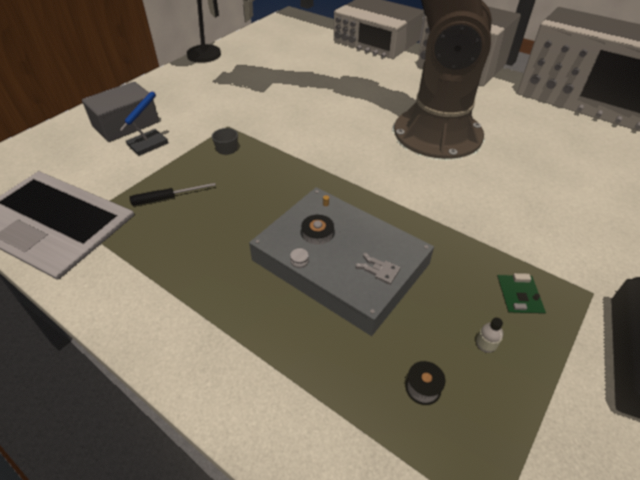

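View pics/t0.png

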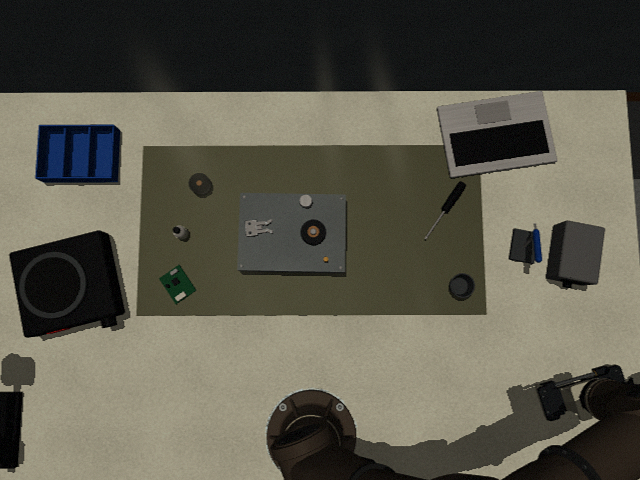

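The scene picture shows the deck with the reel at about (318,228), the clip at (378,267) with its mouth towards the reel, the tin at (299,257) and the standoff at (326,200). The top picture shows the reel at (313,232) and the clip at (258,228), and the lane between them is clear. Next I'll refine the poses by fitting outlines.

```bash
cat > fit.py <<'E'
from h import *
from scipy.optimize import minimize
S=4
def mask(p,polys,hull=False):
    m=np.zeros((480*S,640*S),np.uint8)
    q=[np.array([proj(p,X) for X in P]) for P in polys]
    q=[np.round((x+0.5)*S*16).astype(np.int32) for x in q]
    if hull: cv2.fillConvexPoly(m,cv2.convexHull(np.vstack(q)),1,shift=4)
    else:
        for x in q: cv2.fillPoly(m,[x],1,shift=4)
    return m
def fit(obs,pts2,z0,z1,x0,hull,dz=[0]):
    regs=[(p,np.kron(t.astype(np.uint8),np.ones((S,S),np.uint8))) for p,t in obs]
    def cost(v):
        c,s=np.cos(v[2]),np.sin(v[2]); Rm=np.array([[c,-s],[s,c]])
        xy=pts2@Rm.T+v[:2]; k=0
        for p,r in regs:
            L=[np.c_[xy,np.full(len(xy),z)] for z in np.linspace(z0,z1,2 if hull else 5)]
            m=mask(p,L,hull); k-=(m&r).sum()/(m|r).sum()
        return k
    sim=np.array([x0]+[np.array(x0)+d for d in ([.008,0,0],[0,.008,0],[0,0,.1])])
    r=minimize(cost,x0,method="Nelder-Mead",options=dict(initial_simplex=sim,xatol=2e-4,fatol=1e-4)); return r.x,r.fun
BOX=np.array([[-.11,-.15],[.11,-.15],[.11,.15],[-.11,.15]])
CLIP=np.array([[-52,-22],[-20,-22],[-20,-20],[22,-20],[22,-12],[6.5,-4.5],[4,-6.5],[-6,-6.5],[-6,6.5],[4,6.5],[6.5,4.5],[22,12],[22,20],[-20,20],[-20,22],[-52,22]])/1000
def best(n,p):
    t=arm.trace(n,p); return (p,t[0]["region"]) if t else None
E
python3 - <<'E'
from fit import *
np.set_printoptions(precision=4,suppress=True)
a=arm.get_image("scene");b=arm.get_image("top")
for n,P,z0,z1,x0,h in (("stand",BOX,0,.055,[.566,.056,0],True),("clip",CLIP,.055,.063,[.578,.128,-1.5],False)):
    o=[best(n,a),best(n,b)]
    for k in ([0],[1],[0,1]):
        if any(o[i] is None for i in k): print("miss",n,k);continue
        v,f=fit([o[i] for i in k],P,z0,z1,x0,h); print(n,k,v,f/len(k))
        if n=="stand": print(" spindle",v[:2]+.06*np.array([np.sin(v[2]),-np.cos(v[2])]))
crop=a["frame"][180:330,240:440]
c=cv2.resize(crop,None,fx=4,fy=4,interpolation=cv2.INTER_CUBIC); cv2.imwrite("pics/c0.png",c[:,:,::-1])
for n in ("reel_top","spindle"):
  for p in (a,b):
    print(n,[(q["conf"],q["centre"]*np.array([640,480])) for q in arm.place_of(n,p)][:2])
E
```

```text
stand [0] [ 0.5647  0.0508 -0.0195] -0.9115544794989175
 spindle [ 0.5635 -0.0092]
stand [1] [ 0.5629  0.0541 -0.0159] -0.9232406711745554
 spindle [ 0.5619 -0.0059]
stand [0, 1] [ 0.5636  0.053  -0.0217] -0.9118011737346581
 spindle [ 0.5623 -0.007 ]
clip [0] [ 0.5786  0.1286 -1.475 ] -0.8652155713687736
clip [1] [ 0.5767  0.1316 -1.5064] -0.7898918187964841
clip [0, 1] [ 0.5779  0.1298 -1.4804] -0.8045230978256382
reel_top [(0.81, array([315.2  , 221.184]))]
reel_top [(0.98, array([313.728, 230.016])), (0.39, array([442.304, 210.   ]))]
spindle [(0.88, array([317.376, 229.008]))]
spindle [(0.59, array([312.512, 233.616]))]
```

View pics/c0.png

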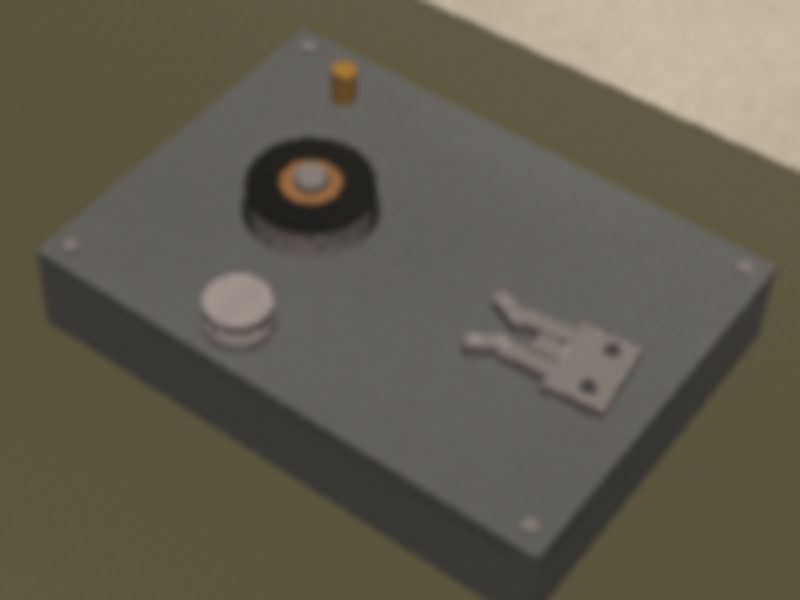

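The crop shows the reel raised with the spindle head at crop (311,173), which is image (317.8,223.3). The clip's mouth points at the reel, the standoff is at (344,82) and the tin at (237,300), both clear of the path. I'll measure the spindle precisely from the orange hub and the dark flange.

```bash
python3 - <<'E'
from fit import *
np.set_printoptions(precision=4,suppress=True)
a=arm.get_image("scene");b=arm.get_image("top")
cs={}
for p,nm,w in ((a,"a",(205,245,295,345)),(b,"b",(215,250,298,330))):
    f=p["frame"][w[0]:w[1],w[2]:w[3]].astype(int)
    dark=(f.max(2)<60); org=(f[:,:,0]-f[:,:,2]>35)
    n,l,st,c=cv2.connectedComponentsWithStats(org.astype(np.uint8)); i=1+st[1:,4].argmax()
    hull=cv2.convexHull(np.argwhere(l==i)[:,::-1].astype(np.int32)); (e)=cv2.fitEllipse(hull.astype(np.float32))
    u=np.array(e[0])+[w[2],w[0]]
    print(nm,"org",u,e[1],dark.sum()); cs[nm]=(u+.0)/[640,480]
    for z in (.065,.07,.075,.079): print(z,ray(p,cs[nm],z))
    r=arm.trace("reel",p); 
    if r: m=r[0]["region"]; print("reel trace",r[0]["conf"],m.sum(),np.argwhere(m).mean(0)[::-1],np.argwhere(m).min(0),np.argwhere(m).max(0))
print("tri",tri([a,b],[cs["a"],cs["b"]]))
print(ray(a,[317.75/640,223.25/480],.079))
T=b["T"];print(T[:3,3],a["T"][:3,3])
s=cv2.resize(b["frame"][190:280,230:350],None,fx=6,fy=6,interpolation=cv2.INTER_CUBIC);cv2.imwrite("pics/c1.png",s[:,:,::-1])
E
```

```text
a org [317.1938 224.9343] (11.874053955078125, 16.522113800048828) 468
0.065 [ 0.556  -0.0131  0.065 ]
0.07 [ 0.5601 -0.0101  0.07  ]
0.075 [ 0.5642 -0.0071  0.075 ]
0.079 [ 0.5674 -0.0047  0.079 ]
reel trace 0.94 750 [316.7867 229.8107] [215 301] [244 333]
b org [312.8584 231.1416] (10.976044654846191, 11.201363563537598) 445
0.065 [ 0.5619 -0.0075  0.065 ]
0.07 [ 0.5612 -0.0075  0.07  ]
0.075 [ 0.5605 -0.0076  0.075 ]
0.079 [ 0.56   -0.0076  0.079 ]
reel trace 0.85 529 [312.4631 231.5388] [219 300] [244 325]
tri [ 0.5614 -0.0082  0.072 ]
[ 0.5629 -0.0067  0.079 ]
[ 0.3531 -0.0202  1.5373] [1.103  0.3907 0.7348]
```

View pics/c1.png

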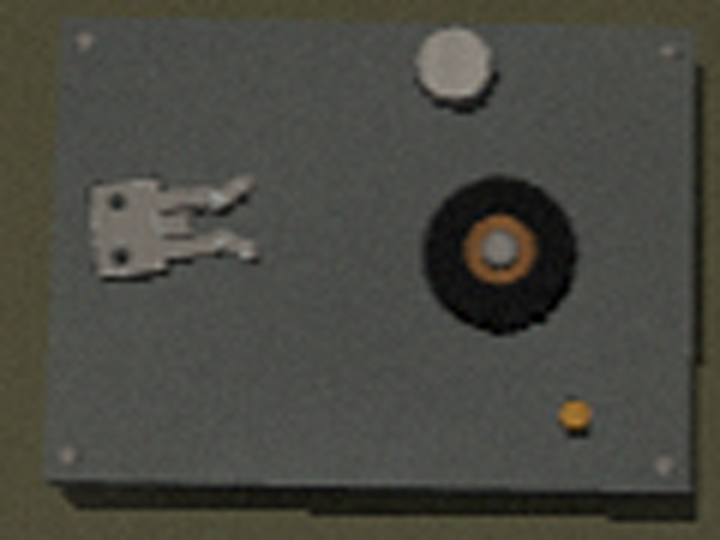

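The crop confirms the spindle at (500,248) and a clear lane to it, with the clip tail at (98,232) and its mouth at (250,220). The spindle is at about (0.562, -0.007) and the reel top at z≈0.072. I'll move above the reel now.

Emit:
carry_out(claw=[2.3, 2.3, 2.3, 2.3, 2.3, 2.3, 2.3, 2.3, 2.3, 2.3, 2.3, 2.3, 2.3, 2.3, 2.3, 2.3, 2.3, 2.3, 2.3, 2.3], delta_pos=[[3.375, -2.935, 0.3], [3.375, -2.935, 0.3], [3.375, -2.935, 0.3], [3.375, -2.935, 0.3], [3.375, -2.935, 0.3], [3.375, -2.935, 0.3], [3.375, -2.935, 0.3], [3.375, -2.935, 0.3], [3.375, -2.935, 0.3], [3.375, -2.935, 0.3], [3.375, -2.935, 0.3], [3.375, -2.935, 0.3], [3.375, -2.935, 0.3], [3.375, -2.935, 0.3], [3.375, -2.935, 0.3], [3.375, -2.935, 0.3], [0, 0, 0], [0, 0, 0], [0, 0, 0], [0, 0, 0]], angular=[[0, 0, 0], [0, 0, 0], [0, 0, 0], [0, 0, 0], [0, 0, 0], [0, 0, 0], [0, 0, 0], [0, 0, 0], [0, 0, 0], [0, 0, 0], [0, 0, 0], [0, 0, 0], [0, 0, 0], [0, 0, 0], [0, 0, 0], [0, 0, 0], [0, 0, -0.13], [0, 0, -0.13], [0, 0, -0.13], [0, 0, -0.13]])

```text
clock: 3.6
position: [0.562, -0.0074, 0.1473]
ee_rot: [2.898, 1.212, -0.0]
force: [0.1, 0.2, 0.2]
width: 0.25
gripper_force: 0.0
```

Emit:
carry_out(claw=[2.3, 2.3, 2.3, 2.3, 2.3, 2.3, 2.3, 2.3], delta_pos=[[0, 0, 0], [0, 0, 0], [0, 0, 0], [0, 0, 0], [0, 0, 0], [0, 0, 0], [0, 0, 0], [0, 0, 0]], angular=[[0, 0, -0.13], [0, 0, -0.13], [0, 0, -0.13], [0, 0, -0.13], [0, 0, -0.13], [0, 0, -0.13], [0, 0, 0], [0, 0, 0]])

```text
clock: 4.4
position: [0.5619, -0.0077, 0.1473]
ee_rot: [-2.23, -2.212, -0.0]
force: [0.0, -0.6, 0.3]
width: 0.249
gripper_force: 0.0
```

```bash
cat >> h.py <<'E'
def rel(x,y,z,yaw):
    s=arm.observe();r=R.from_rotvec(s["ee_rot"]);M=r.as_matrix()
    d=M.T@(np.array([x,y,z])-s["position"])*100
    t=R.from_euler("z",yaw)*R.from_rotvec([np.pi,0,0])
    print("t",s["clock"],"pos",s["position"].round(4),"F",s["force"].round(2),"w",round(s["width"]*9.18,2),"yaw",np.arctan2(M[1,0],M[0,0]).round(4),"tilt",M[:2,2].round(4)); print("d_cm",d.round(2),"turn",(r.inv()*t).as_rotvec().round(3))
E
python3 -c "
from h import *
rel(.5618,-.0072,.09,np.pi/2)"
```

```text
t 4.4 pos [ 0.5619 -0.0077  0.1473] F [ 0.01 -0.64  0.28] w 2.28 yaw 1.5626 tilt [0.     0.0001]
d_cm [ 0.05 -0.01  5.73] turn [ 0.    -0.    -0.008]
```

Emit:
carry_out(claw=[2.3, 2.3, 2.3, 2.3, 2.3, 2.3], delta_pos=[[0.05, 0, 1.5], [0, 0, 1.5], [0, 0, 1.5], [0, 0, 1.3], [0, 0, 0], [0, 0, 0]], angular=[[0, 0, -0.008], [0, 0, 0], [0, 0, 0], [0, 0, 0], [0, 0, 0], [0, 0, 0]])

```text
clock: 5.0
position: [0.562, -0.0069, 0.0895]
ee_rot: [-2.218, -2.225, 0.0]
force: [-1.1, 1.0, 0.2]
width: 0.252
gripper_force: 0.0
```

```bash
python3 -c "
from h import *
rel(.5618,-.0072,.075,np.pi/2)
a=arm.get_image('scene');c=cv2.resize(a['frame'][170:270,260:390],None,fx=6,fy=6,interpolation=cv2.INTER_CUBIC);cv2.imwrite('pics/c2.png',c[:,:,::-1])"
```

```text
t 5.0 pos [ 0.562  -0.0069  0.0895] F [-1.05  0.95  0.16] w 2.31 yaw 1.5739 tilt [-0.0002  0.    ]
d_cm [-0.03 -0.01  1.45] turn [-0.    -0.     0.003]
```

View pics/c2.png

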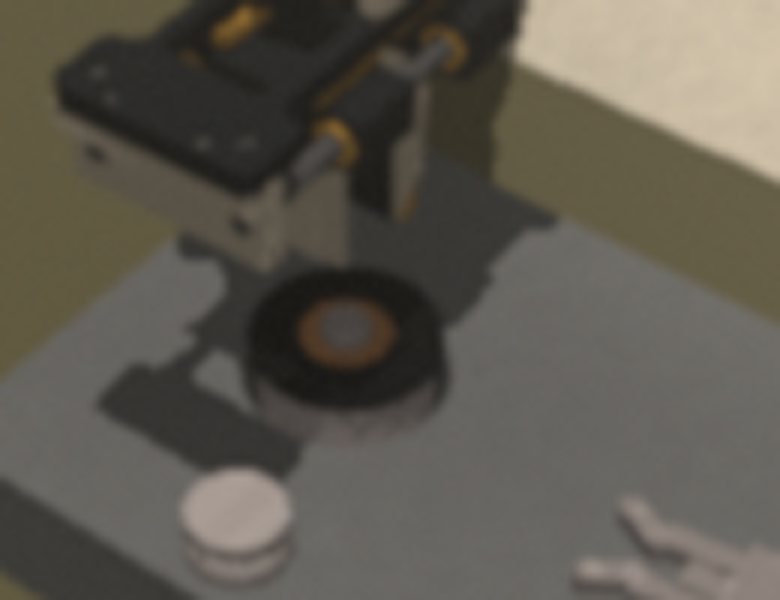

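```bash
python3 -c "
from h import *
a=arm.get_image('scene')
f=lambda X:((proj(a,X)-[260,170])*6).round()
for x in (-.0305,-.0115,.0115,.0305):
  for y in (-.0095,.0095): print(x,y,f([.562+x,-.0069+y,.0895]))
print('head',f([.5618,-.0072,.079]),'body',[f([.562+i*.095,-.0069+j*.0375,.1555]) for i in(-1,1) for j in (-1,1)])"
```

```text
-0.0305 -0.0095 [378. 234.]
-0.0305 0.0095 [423. 257.]
-0.0115 -0.0095 [345. 265.]
-0.0115 0.0095 [391. 288.]
0.0115 -0.0095 [304. 303.]
0.0115 0.0095 [350. 327.]
0.0305 -0.0095 [270. 335.]
0.0305 0.0095 [316. 359.]
head [347. 317.] body [array([425., -43.]), array([610.,  39.]), array([ 64., 261.]), array([259., 366.])]
```

The picture shows the fingertips at crop (350,265) and (405,215), about 85 px higher than the measured pose projects. Before pressing I'll check whether that is picture lag or a misreading of the fingers.

```bash
python3 -c "
from h import *
a=arm.get_image('scene');b=arm.get_image('top');print(arm.observe()['clock'],arm.observe()['position'])
c=cv2.resize(a['frame'][170:270,260:390],None,fx=4,fy=4,interpolation=cv2.INTER_CUBIC)
d=cv2.resize(b['frame'][190:290,260:360],None,fx=4,fy=4,interpolation=cv2.INTER_CUBIC)
old=cv2.resize(cv2.imread('pics/c2.png'),(520,400))
print(abs(old.astype(int)-c[:,:,::-1]).mean())
f=lambda X:((proj(a,X)-[260,170])*4).round().astype(int)
g=lambda X:((proj(b,X)-[260,190])*4).round().astype(int)
for x in (-.0305,-.0115,.0115,.0305):
  for y in (-.0095,.0095):
    X=[.562+x,-.0069+y,.0895]
    cv2.circle(c,tuple(map(int,f(X))),2,(255,0,0),-1);cv2.circle(d,tuple(map(int,g(X))),2,(255,0,0),-1)
o=np.hstack([c[:,:390],d]);cv2.imwrite('pics/c3.png',o[:,:,::-1])"
```

```text
5.2 [ 0.56245216 -0.0070458   0.09007044]
0.7600689102564102
```

View pics/c3.png

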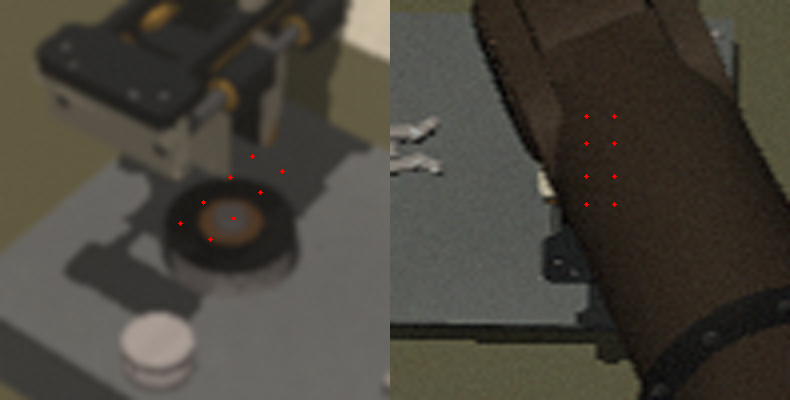

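The picture hasn't changed, so it isn't lag. The gripper body hides most of the fingers in the scene view. The top view agrees sideways, so I'll go down gently and judge by the force.

Emit:
carry_out(claw=[2.3, 2.3, 2.3, 2.3, 2.3, 2.3, 2.3], delta_pos=[[0, 0, 0.4], [0, 0, 0.3], [0, 0, 0.2], [0, 0, 0.2], [0, 0, 0.2], [0, 0, 0], [0, 0, 0]], angular=[[0, 0, 0], [0, 0, 0], [0, 0, 0], [0, 0, 0], [0, 0, 0], [0, 0, 0], [0, 0, 0]])

```text
clock: 5.9
position: [0.5619, -0.0071, 0.0763]
ee_rot: [2.217, 2.226, -0.0]
force: [-0.2, 0.0, 0.5]
width: 0.255
gripper_force: 0.0
```

Emit:
carry_out(claw=[2.3, 2.3, 2.3, 2.3, 2.3], delta_pos=[[0, 0, 0.15], [0, 0, 0.15], [0, 0, 0.15], [0, 0, 0.15], [0, 0, 0]], angular=[[0, 0, 0], [0, 0, 0], [0, 0, 0], [0, 0, 0], [0, 0, 0]])

```text
clock: 6.4
position: [0.5617, -0.0071, 0.0701]
ee_rot: [-2.217, -2.226, 0.0]
force: [-0.6, 0.3, -0.4]
width: 0.255
gripper_force: 0.0
```

Emit:
carry_out(claw=[2.3, 2.3, 2.3, 2.3, 2.3], delta_pos=[[0, 0, 0.1], [0, 0, 0.1], [0, 0, 0.1], [0, 0, 0.1], [0, 0, 0]], angular=[[0, 0, 0], [0, 0, 0], [0, 0, 0], [0, 0, 0], [0, 0, 0]])

```text
clock: 6.9
position: [0.5618, -0.0071, 0.0662]
ee_rot: [-2.217, -2.226, 0.0]
force: [0.0, -0.5, -0.4]
width: 0.252
gripper_force: 0.0
```

```bash
python3 -c "
from h import *
a=arm.get_image('scene')
c=cv2.resize(a['frame'][180:255,275:375],None,fx=8,fy=8,interpolation=cv2.INTER_CUBIC);cv2.imwrite('pics/c4.png',np.clip(c[:,:,::-1].astype(float)*1.5,0,255))
g=lambda X:((proj(a,X)-[275,180])*8).round()
print(g([.5735,.0024,.066]),g([.5735,-.0166,.066]),g([.5925,.0024,.066]),g([.5505,.0024,.066]),g([.5315,.0024,.066]),g([.5618,-.0071,.079]),g([.5618,-.0071,.089]))"
```

```text
[346. 421.] [286. 390.] [301. 465.] [399. 370.] [442. 329.] [343. 343.] [343. 315.][ WARN:0@0.917] global loadsave.cpp:1063 imwrite_ Unsupported depth image for selected encoder is fallbacked to CV_8U.
```

View pics/c4.png

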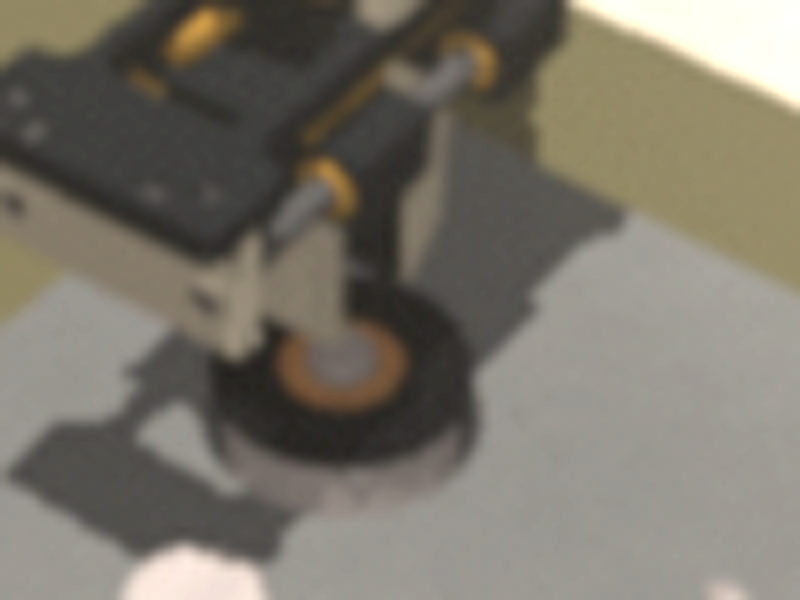

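The picture shows the fingertips at about (335,330) and (410,280), still some 30 mm above the reported TCP height. They are not touching the reel, which hasn't moved, so the usable tip must sit higher than reported. I'll keep going down in guarded steps.

Emit:
carry_out(claw=[2.3, 2.3, 2.3, 2.3, 2.3, 2.3], delta_pos=[[0, 0, 0.1], [0, 0, 0.1], [0, 0, 0.1], [0, 0, 0.1], [0, 0, 0.1], [0, 0, 0]], angular=[[0, 0, 0], [0, 0, 0], [0, 0, 0], [0, 0, 0], [0, 0, 0], [0, 0, 0]])

```text
clock: 7.55
position: [0.5618, -0.0071, 0.0612]
ee_rot: [-2.217, -2.226, 0.0]
force: [1.4, 1.0, 0.1]
width: 0.252
gripper_force: 0.0
```

Emit:
carry_out(claw=[2.3, 2.3, 2.3, 2.3, 2.3, 2.3], delta_pos=[[0, 0, 0.1], [0, 0, 0.1], [0, 0, 0.1], [0, 0, 0.1], [0, 0, 0.1], [0, 0, 0]], angular=[[0, 0, 0], [0, 0, 0], [0, 0, 0], [0, 0, 0], [0, 0, 0], [0, 0, 0]])

```text
clock: 8.15
position: [0.5618, -0.0071, 0.0562]
ee_rot: [-2.217, -2.226, 0.0]
force: [0.9, 0.2, 0.8]
width: 0.251
gripper_force: 0.0
```

Emit:
carry_out(claw=[2.3, 2.3, 2.3, 2.3, 2.3, 2.3], delta_pos=[[0, 0, 0.1], [0, 0, 0.1], [0, 0, 0.1], [0, 0, 0.1], [0, 0, 0.1], [0, 0, 0]], angular=[[0, 0, 0], [0, 0, 0], [0, 0, 0], [0, 0, 0], [0, 0, 0], [0, 0, 0]])

```text
clock: 8.75
position: [0.5618, -0.0071, 0.0512]
ee_rot: [-2.217, -2.226, 0.0]
force: [-0.7, -0.0, 0.3]
width: 0.251
gripper_force: 0.0
```

```bash
python3 -c "
from h import *
rel(.5618,-.0072,.04,np.pi/2)
a=arm.get_image('scene')
c=cv2.resize(a['frame'][180:255,275:375],None,fx=8,fy=8,interpolation=cv2.INTER_CUBIC);cv2.imwrite('pics/c5.png',np.clip(c[:,:,::-1].astype(float)*1.5,0,255).astype(np.uint8))
g=lambda X:((proj(a,X)-[275,180])*8).round()
for z in (.075,.08,.085): print(z,[g([.5618+x,-.0071+y,z]) for x in(-.0305,-.0115,.0115,.0305) for y in (-.0095,.0095)])"
```

```text
t 8.75 pos [ 0.5618 -0.0071  0.0512] F [-0.7  -0.03  0.25] w 2.31 yaw 1.5748 tilt [-0.0003 -0.0001]
d_cm [-0.01  0.    1.12] turn [-0.     0.     0.004]
0.075 [array([384., 273.]), array([443., 303.]), array([340., 314.]), array([400., 344.]), array([286., 364.]), array([346., 396.]), array([240., 407.]), array([301., 439.])]
0.08 [array([384., 259.]), array([444., 289.]), array([340., 300.]), array([400., 330.]), array([286., 350.]), array([346., 382.]), array([240., 393.]), array([301., 425.])]
0.085 [array([384., 245.]), array([444., 275.]), array([340., 285.]), array([401., 316.]), array([286., 336.]), array([346., 367.]), array([240., 378.]), array([301., 411.])]
```

View pics/c5.png

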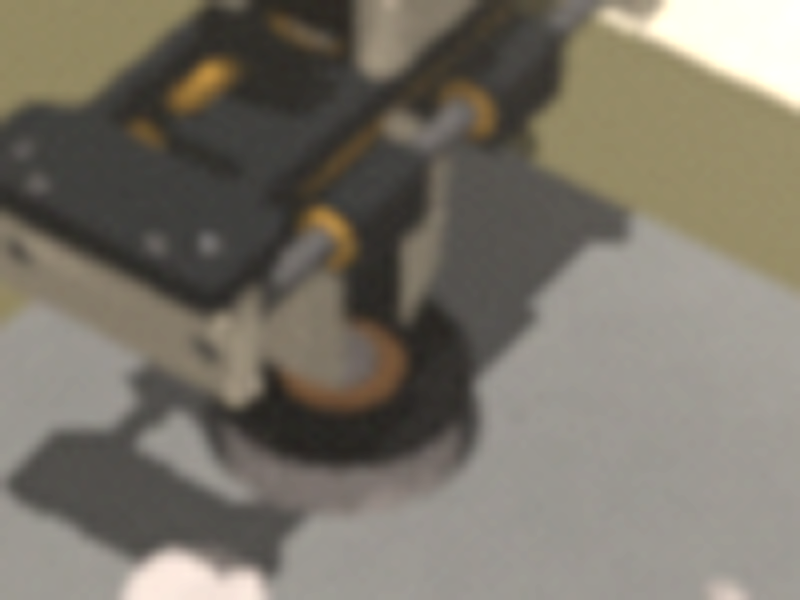

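The near fingertip is at (340,378) and the far one at (405,325). Both match the expected tip corners if the true tip is at z≈0.082, so the reported z is about 31 mm low and xy is right. The fingers straddle the spindle, so contact should come at a reported z of about 0.041.

Emit:
carry_out(claw=[2.3, 2.3, 2.3, 2.3, 2.3, 2.3], delta_pos=[[0, 0, 0.2], [0, 0, 0.2], [0, 0, 0.2], [0, 0, 0.2], [0, 0, 0.1], [0, 0, 0]], angular=[[0, 0, 0], [0, 0, 0], [0, 0, 0], [0, 0, 0], [0, 0, 0], [0, 0, 0]])

```text
clock: 9.4
position: [0.5618, -0.0071, 0.0421]
ee_rot: [-2.217, -2.226, 0.0]
force: [0.0, 0.4, -0.3]
width: 0.25
gripper_force: 0.0
```

Emit:
carry_out(claw=[2.3, 2.3, 2.3, 2.3, 2.3], delta_pos=[[0, 0, 0.1], [0, 0, 0.1], [0, 0, 0.1], [0, 0, 0], [0, 0, 0]], angular=[[0, 0, 0], [0, 0, 0], [0, 0, 0], [0, 0, 0], [0, 0, 0]])

```text
clock: 9.9
position: [0.562, -0.0071, 0.0396]
ee_rot: [2.217, 2.226, 0.0]
force: [-1.9, -0.6, 4.3]
width: 0.256
gripper_force: 2.3
```

Emit:
carry_out(claw=[2.3, 2.3, 2.3, 2.3, 2.3, 2.3, 2.3, 2.3], delta_pos=[[0, 0, 0.07], [0, 0, 0.07], [0, 0, 0.07], [0, 0, 0.07], [0, 0, 0.07], [0, 0, 0.07], [0, 0, 0.07], [0, 0, 0.07]], angular=[[0, 0, 0], [0, 0, 0], [0, 0, 0], [0, 0, 0], [0, 0, 0], [0, 0, 0], [0, 0, 0], [0, 0, 0]])

```text
clock: 10.7
position: [0.562, -0.0071, 0.034]
ee_rot: [2.217, 2.226, 0.0]
force: [-1.6, -0.5, 6.1]
width: 0.246
gripper_force: 2.8
```

Steady at 6 N and the reel is moving down with the fingers.

Emit:
carry_out(claw=[2.3, 2.3, 2.3, 2.3, 2.3, 2.3, 2.3, 2.3, 2.3, 2.3], delta_pos=[[0, 0, 0.09], [0, 0, 0.09], [0, 0, 0.09], [0, 0, 0.09], [0, 0, 0.09], [0, 0, 0.09], [0, 0, 0.09], [0, 0, 0.09], [0, 0, 0.09], [0, 0, 0]], angular=[[0, 0, 0], [0, 0, 0], [0, 0, 0], [0, 0, 0], [0, 0, 0], [0, 0, 0], [0, 0, 0], [0, 0, 0], [0, 0, 0], [0, 0, 0]])

```text
clock: 11.7
position: [0.562, -0.007, 0.0258]
ee_rot: [2.217, 2.226, 0.0]
force: [-1.3, 0.4, 4.0]
width: 0.252
gripper_force: 1.9
```

Emit:
carry_out(claw=[2.3, 2.3, 2.3, 2.3], delta_pos=[[0, 0, 0.05], [0, 0, 0.05], [0, 0, 0.05], [0, 0, 0]], angular=[[0, 0, 0], [0, 0, 0], [0, 0, 0], [0, 0, 0]])

```text
clock: 12.1
position: [0.562, -0.0071, 0.0243]
ee_rot: [2.217, 2.226, 0.0]
force: [-0.7, -0.3, 5.1]
width: 0.255
gripper_force: 2.3
```

Emit:
carry_out(claw=[2.3, 2.3, 2.3, 2.3], delta_pos=[[0, 0, 0.05], [0, 0, 0.05], [0, 0, 0.05], [0, 0, 0]], angular=[[0, 0, 0], [0, 0, 0], [0, 0, 0], [0, 0, 0]])

```text
clock: 12.5
position: [0.5621, -0.0071, 0.023]
ee_rot: [2.217, 2.225, 0.0]
force: [-2.0, -0.2, 7.0]
width: 0.25
gripper_force: 3.5
```

Emit:
carry_out(claw=[2.3, 2.3, 2.3], delta_pos=[[0, 0, 0.05], [0, 0, 0.05], [0, 0, 0]], angular=[[0, 0, 0], [0, 0, 0], [0, 0, 0]])

```text
clock: 12.8
position: [0.5621, -0.0071, 0.0228]
ee_rot: [2.216, 2.225, 0.0]
force: [-6.0, -1.4, 17.2]
width: 0.252
gripper_force: 9.0
```

The hard stop came at a reported z of 0.0228, which is true z≈0.054, exactly the reel's home height. I'll lift off, shut the fingers, move behind the clip's tail and look again.

Emit:
carry_out(claw=[2.3, 2.3, 2.3, 2.3, 0, 0, 0, 0, 0, 0, 0], delta_pos=[[0, 0, -0.5], [0, 0, -2], [0, 0, -2.5], [0, 0, -2.2], [4, 0.2, 0], [4, 0.2, 0], [4, 0.2, 0], [4, 0.2, 0], [4, 0.16, 0], [0.66, 0, 0], [0, 0, 0]], angular=[[0, 0, 0], [0, 0, 0], [0, 0, 0], [0, 0, 0], [0, 0, 0], [0, 0, 0], [0, 0, 0], [0, 0, 0], [0, 0, 0], [0, 0, -0.087], [0, 0, 0]])

```text
clock: 13.9
position: [0.57, 0.2019, 0.0933]
ee_rot: [-2.112, -2.325, -0.001]
force: [-0.1, -1.1, -0.3]
width: 0.003
gripper_force: 0.0
```

```bash
python3 - <<'E'
from fit import *
np.set_printoptions(precision=4,suppress=True)
a=arm.get_image("scene");b=arm.get_image("top")
rel(.5717,.1995,.0268,1.662)
for p in (a,b):
    f=p["frame"]; 
    t=arm.trace("clip",p)
    for q in t[:2]:
        if q["region"].sum()>100:
            print(q["conf"],q["region"].sum(),fit([(p,q["region"])],CLIP,.055,.063,[.578,.129,-1.48],False))
    print("reel",[(q["conf"],ray(p,q["centre"],.054)) for q in arm.place_of("reel_top",p)][:1])
c=cv2.resize(a["frame"][180:330,240:440],None,fx=4,fy=4,interpolation=cv2.INTER_CUBIC); cv2.imwrite("pics/c6.png",np.clip(c[:,:,::-1]*1.4,0,255).astype(np.uint8))
E
```

```text
t 14.0 pos [0.5707 0.1984 0.0931] F [-0.64 -1.11 -1.05] w 0.05 yaw 1.6589 tilt [-0.0007 -0.0009]
d_cm [0.1  0.12 6.63] turn [-0.001  0.001 -0.003]
0.58 658 (array([ 0.579 ,  0.1288, -1.4805]), np.float64(-0.8618756797456706))
reel [(0.67, array([ 0.558 , -0.0206,  0.054 ]))]
reel [(0.8, array([ 0.5538, -0.0039,  0.054 ]))]
```

View pics/c6.png

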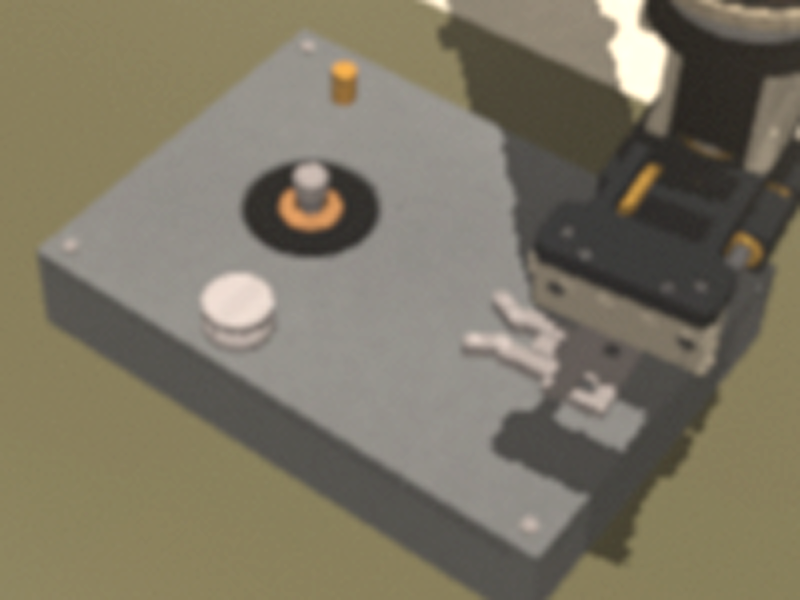

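The reel now lies flush in the well, centred at crop (311,207), with the spindle standing free. The clip, tin and standoff haven't moved, and the fingers are behind the clip tail. I'll lower them with the force watched.

Emit:
carry_out(claw=[0, 0, 0, 0, 0], delta_pos=[[0.1, 0.1, 1.2], [0, 0, 1.2], [0, 0, 1.2], [0, 0, 0], [0, 0, 0]], angular=[[0, 0, 0], [0, 0, 0], [0, 0, 0], [0, 0, 0], [0, 0, 0]])

```text
clock: 14.7
position: [0.5711, 0.2006, 0.0569]
ee_rot: [-2.117, -2.32, 0.002]
force: [-0.2, 0.7, -0.6]
width: 0.007
gripper_force: 0.0
```

Emit:
carry_out(claw=[0, 0, 0, 0, 0, 0], delta_pos=[[0, 0, 0.4], [0, 0, 0.4], [0, 0, 0.4], [0, 0, 0.4], [0, 0, 0.4], [0, 0, 0]], angular=[[0, 0, 0], [0, 0, 0], [0, 0, 0], [0, 0, 0], [0, 0, 0], [0, 0, 0]])

```text
clock: 15.3
position: [0.5713, 0.2004, 0.0369]
ee_rot: [-2.118, -2.32, 0.001]
force: [1.0, 0.0, -1.0]
width: 0.007
gripper_force: 0.0
```

Emit:
carry_out(claw=[0, 0, 0, 0], delta_pos=[[0, 0, 0.2], [0, 0, 0.2], [0, 0, 0.2], [0, 0, 0]], angular=[[0, 0, 0], [0, 0, 0], [0, 0, 0], [0, 0, 0]])

```text
clock: 15.7
position: [0.5715, 0.2005, 0.0313]
ee_rot: [-2.118, -2.32, 0.001]
force: [0.6, -1.2, 0.4]
width: 0.004
gripper_force: 0.0
```

Emit:
carry_out(claw=[0, 0, 0, 0], delta_pos=[[0, 0, 0.2], [0, 0, 0.2], [0, 0, 0.05], [0, 0, 0]], angular=[[0, 0, 0], [0, 0, 0], [0, 0, 0], [0, 0, 0]])

```text
clock: 16.1
position: [0.5715, 0.2006, 0.027]
ee_rot: [-2.118, -2.32, 0.0]
force: [-0.8, -0.2, 0.3]
width: 0.005
gripper_force: 0.0
```

```bash
python3 - <<'E'
from fit import *
rel(.5739+.0015,.1806+.015,.0268,np.pi-1.4805)
a=arm.get_image("scene")
for q in arm.trace("clip",a)[:2]: print(q["conf"],q["region"].sum(),fit([(a,q["region"])],CLIP,.055,.063,[.578,.129,-1.48],False))
E
```

```text
t 16.1 pos [0.5715 0.2006 0.027 ] F [-0.81 -0.22  0.31] w 0.05 yaw 1.6617 tilt [-0.0002 -0.0001]
d_cm [-0.53  0.34  0.02] turn [-0.     0.     0.001]
0.66 120 (array([ 0.57797459,  0.12273117, -1.44172368]), np.float64(-0.16382047541405648))
```

Emit:
carry_out(claw=[0, 0, 0, 0, 0, 0, 0, 0, 0, 0, 0, 0, 0, 0, 0, 0, 0], delta_pos=[[-0.3, 0.02, 0], [-0.3, 0.02, 0], [-0.3, 0.02, 0], [-0.3, 0, 0], [-0.45, 0.006, 0], [-0.45, 0.006, 0], [-0.45, 0.006, 0], [-0.45, 0.006, 0], [-0.45, 0.006, 0], [-0.45, 0.006, 0], [-0.45, 0.006, 0], [-0.45, 0.006, 0], [-0.45, 0.006, 0], [-0.45, 0.006, 0], [-0.45, 0.006, 0], [-0.3, 0, 0], [0, 0, 0]], angular=[[0, 0, 0], [0, 0, 0], [0, 0, 0], [0, 0, 0], [0, 0, 0.008], [0, 0, 0.008], [0, 0, 0.008], [0, 0, 0.008], [0, 0, 0.008], [0, 0, 0.008], [0, 0, 0.008], [0, 0, 0.008], [0, 0, 0.008], [0, 0, 0.008], [0, 0, 0.008], [0, 0, 0], [0, 0, 0]])

```text
clock: 17.9
position: [0.5765, 0.1355, 0.027]
ee_rot: [2.219, 2.224, -0.001]
force: [0.2, -0.5, -0.8]
width: 0.003
gripper_force: 0.0
```

```bash
python3 - <<'E'
from fit import *
a=arm.get_image("scene");b=arm.get_image("top")
s=arm.observe();M=R.from_rotvec(s["ee_rot"]).as_matrix();h=-M[:2,0];print(s["clock"],s["position"],s["force"],"heading",np.arctan2(h[1],h[0]),"pred origin",s["position"][:2]+h*(.0095+.052))
x0=[*(s["position"][:2]+h*.0615),np.arctan2(h[1],h[0])]
for p in (a,b):
  for q in arm.trace("clip",p)[:2]: print(q["conf"],q["region"].sum(),fit([(p,q["region"])],CLIP,.055,.063,x0,False))
  for n in ("clip","clip_mouth"): print(n,[(q["conf"],ray(p,q["centre"],.055 if n=="clip" else .059).round(4)) for q in arm.place_of(n,p)[:2]])
c=cv2.resize(a["frame"][190:310,270:430],None,fx=5,fy=5,interpolation=cv2.INTER_CUBIC); cv2.imwrite("pics/c7.png",np.clip(c[:,:,::-1]*1.4,0,255).astype(np.uint8))
g=lambda X:((proj(a,X)-[270,190])*5).round()
sp=np.array([.562,-.007]);print("mouth pred",g([*(x0[:2]+h*.022),.063]),"head",g([*sp,.079]))
E
```

```text
18.0 [0.57638022 0.13616375 0.02703677] [ 0.39388522 -0.24565152 -0.30586578] heading -1.5679425956750768 pred origin [0.57655572 0.074664  ]
clip []
clip_mouth [(0.5, array([ 0.4897, -0.034 ,  0.059 ]))]
0.6 250 (array([ 0.57655572,  0.074664  , -1.5679426 ]), np.float64(0.0))
0.35 508 (array([ 0.57655572,  0.074664  , -1.5679426 ]), np.float64(0.0))
clip []
clip_mouth []
mouth pred [338. 277.] head [239. 165.]
```

View pics/c7.png

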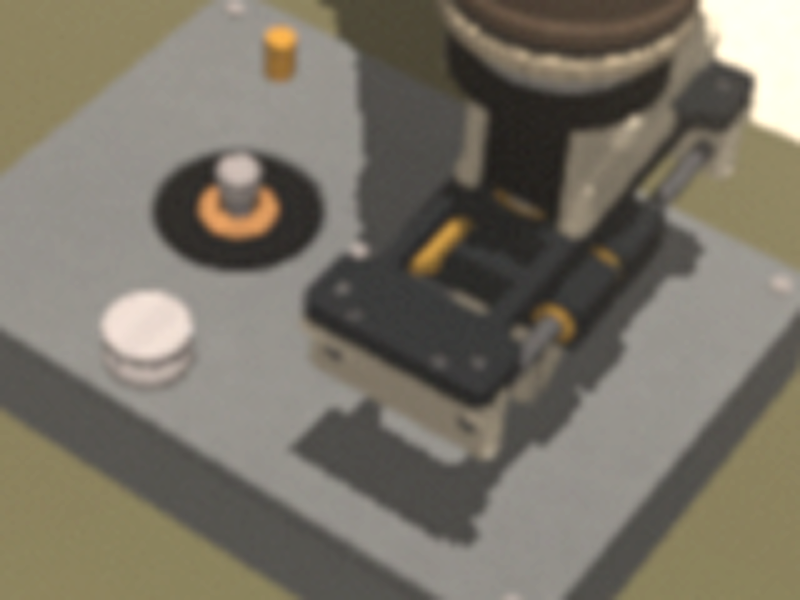

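One jaw tip shows at crop (360,248), within a few pixels of where my "clip sits flat on the pusher" prediction puts it, about (362,254). The lane to the spindle at (239,165) is clear. I'll turn to a heading of -1.706 over the next 55 mm, then push straight.

Emit:
carry_out(claw=[0, 0, 0, 0, 0, 0, 0, 0, 0, 0, 0, 0, 0, 0], delta_pos=[[-0.46, 0.008, 0], [-0.46, 0.008, 0], [-0.46, 0.008, 0], [-0.46, 0.008, 0], [-0.46, 0.008, 0], [-0.46, 0.008, 0], [-0.46, 0.008, 0], [-0.46, 0.008, 0], [-0.46, 0.008, 0], [-0.46, 0.008, 0], [-0.46, 0.008, 0], [-0.46, 0.008, 0], [0, 0, 0], [0, 0, 0]], angular=[[0, 0, 0.0115], [0, 0, 0.0115], [0, 0, 0.0115], [0, 0, 0.0115], [0, 0, 0.0115], [0, 0, 0.0115], [0, 0, 0.0115], [0, 0, 0.0115], [0, 0, 0.0115], [0, 0, 0.0115], [0, 0, 0.0115], [0, 0, 0.0115], [0, 0, 0], [0, 0, 0]])

```text
clock: 19.7
position: [0.574, 0.081, 0.0271]
ee_rot: [2.367, 2.066, -0.001]
force: [0.3, 0.1, -0.5]
width: 0.003
gripper_force: 0.0
```

```bash
python3 - <<'E'
from fit import *
np.set_printoptions(precision=4,suppress=True)
a=arm.get_image("scene");b=arm.get_image("top")
s=arm.observe();M=R.from_rotvec(s["ee_rot"]).as_matrix();h=-M[:2,0];hd=np.arctan2(h[1],h[0]);o=s["position"][:2]+h*.0615
print(s["clock"],s["position"],s["force"],"heading",hd,"pred origin",o)
sp=np.array([.562,-.007]);v=sp-o;n=np.array([-h[1],h[0]]);print("along",v@h,"left",v@n)
J=lambda sgn:[*(o+h*.02+n*sgn*.016),.063]
for p,nm in ((a,"a"),(b,"b")):
    print(nm,"jaw L",proj(p,J(1)),"jaw R",proj(p,J(-1)),"head",proj(p,[*sp,.079]))
    for t in ("clip","clip_mouth"): print(t,[(q["conf"],q["centre"]*np.array([640,480])) for q in arm.place_of(t,p)[:2]])
    for q in arm.trace("clip",p)[:2]: w=np.argwhere(q["region"]);print("tr",q["conf"],len(w),w.mean(0)[::-1],w.min(0)[::-1],w.max(0)[::-1])
# bright pixels on the dark flange in the scene picture
f=a["frame"].astype(int); c=proj(a,[*sp,.059]).astype(int); w=f[c[1]-18:c[1]+18,c[0]-20:c[0]+28].mean(2).astype(int)
for r in w[::2]: print(" ".join(f"{x:3d}" for x in r[::2]))
print("win origin",c-[20,18])
E
```

```text
19.8 [0.574  0.0813 0.027 ] [ 0.3388 -0.8806  0.3872] heading -1.7056329891897613 pred origin [0.5657 0.0204]
along 0.02762184021532433 left 1.7513915085761721e-06
a jaw L [315.0416 234.3759] jaw R [325.9209 226.4344] head [317.8805 222.9458]
clip [(0.41, array([326.272, 238.08 ])), (0.28, array([486.912, 345.024]))]
clip_mouth []
tr 0.27 1456 [520.1793 294.0934] [497 273] [545 314]
b jaw L [310.7533 225.2537] jaw R [309.2268 236.4998] head [312.6427 230.4108]
clip []
clip_mouth []
tr 0.22 732 [176.9167 283.6544] [159 266] [193 301]
tr 0.2 370 [199.4054 183.5486] [189 173] [210 194]
104 104 105 105 105 105 105 105 105 106 106 105 104  74  55  56  55  55  51  42  59  69  41  26
104 103 103 103 103 104 104 107 105 104 105 107 103  60  54  55  55  49  37  31  32  33  30  34
104 104 104 104 104 104 104 105 104 103 105 106  93  58  54  54  48  43  39  30  31  31  30  38
103 103 104 105 104 104 104 103 104 105 105 106  81  54  52  46  42  38  32  33  34  29  29  31
104 103 104 104 103 104 103 101  96  93  94  94  74  48  43  41  35  31  48  58  54  38  29  30
102 103 103 103 102  93  77  5
[... 538 characters left out ...]
 34  41
101  94  67  41  33  39  53  64  45  43  44  42  43  43  42  43  43  54  63  68  48  37  42  43
102  99  72  67  42  33  40  46  42  42  43  42  43  44  42  43  43  42  48  67  62  43  39  34
101 103  90  69  72  54  33  34  40  44  42  42  43  42  42  43  43  43  41  42  43  39  33  35
103 102 102  83  76  74  61  38  32  37  42  43  42  43  42  43  43  43  42  43  42  37  47  79
103 103 103 101  82  64  72  73  48  31  35  42  43  43  43  41  43  41  41  43  43  40  67  86
105 104 102 101  90  79  79  82  78  59  33  33  39  51  65  43  41  46  49  42  42  41  62  74
104 104 103 103 101  92  83  81  81  79  68  43  30  38  48  43  43  54  55  42  40  34  62  77
win origin [297 211]
```

The prediction has the clip exactly in line with 27.6 mm to go. I'll push straight and watch the force.

Emit:
carry_out(claw=[0, 0, 0, 0, 0, 0], delta_pos=[[-0.3, 0, 0], [-0.3, 0, 0], [-0.3, 0, 0], [-0.3, 0, 0], [-0.3, 0, 0], [0, 0, 0]], angular=[[0, 0, 0], [0, 0, 0], [0, 0, 0], [0, 0, 0], [0, 0, 0], [0, 0, 0]])

```text
clock: 20.7
position: [0.5722, 0.0661, 0.0272]
ee_rot: [2.367, 2.066, 0.001]
force: [-0.0, -0.7, 0.7]
width: 0.007
gripper_force: 0.3
```

Emit:
carry_out(claw=[0, 0, 0, 0], delta_pos=[[-0.1, 0, 0], [-0.1, 0, 0], [-0.1, 0, 0], [0, 0, 0]], angular=[[0, 0, 0], [0, 0, 0], [0, 0, 0], [0, 0, 0]])

```text
clock: 21.1
position: [0.5721, 0.0649, 0.0274]
ee_rot: [-2.365, -2.067, -0.003]
force: [0.9, 5.0, -0.0]
width: 0.004
gripper_force: 2.7
```

Emit:
carry_out(claw=[0, 0, 0, 0], delta_pos=[[-0.1, 0, 0], [-0.1, 0, 0], [-0.1, 0, 0], [0, 0, 0]], angular=[[0, 0, 0], [0, 0, 0], [0, 0, 0], [0, 0, 0]])

```text
clock: 21.5
position: [0.5718, 0.0622, 0.0275]
ee_rot: [-2.365, -2.068, -0.004]
force: [1.7, 5.8, 0.6]
width: 0.004
gripper_force: 3.0
```

Emit:
carry_out(claw=[0, 0, 0, 0], delta_pos=[[-0.1, 0, 0], [-0.1, 0, 0], [-0.1, 0, 0], [0, 0, 0]], angular=[[0, 0, 0], [0, 0, 0], [0, 0, 0], [0, 0, 0]])

```text
clock: 21.9
position: [0.5706, 0.0564, 0.0269]
ee_rot: [2.367, 2.065, -0.002]
force: [-0.1, 1.1, 0.8]
width: 0.006
gripper_force: 0.3
```

Emit:
carry_out(claw=[0, 0, 0, 0], delta_pos=[[-0.1, 0, 0], [-0.1, 0, 0], [-0.1, 0, 0], [0, 0, 0]], angular=[[0, 0, 0], [0, 0, 0], [0, 0, 0], [0, 0, 0]])

```text
clock: 22.3
position: [0.5706, 0.0551, 0.0272]
ee_rot: [-2.366, -2.067, -0.001]
force: [0.1, 4.3, -1.2]
width: 0.008
gripper_force: 2.1
```

Emit:
carry_out(claw=[0, 0, 0, 0], delta_pos=[[-0.1, 0, 0], [-0.1, 0, 0], [-0.1, 0, 0], [0, 0, 0]], angular=[[0, 0, 0], [0, 0, 0], [0, 0, 0], [0, 0, 0]])

```text
clock: 22.7
position: [0.5708, 0.0549, 0.0276]
ee_rot: [-2.363, -2.068, -0.006]
force: [1.6, 10.5, -0.6]
width: 0.004
gripper_force: 5.4
```

The clip snapped and is against a hard stop: 10.5 N with no further travel. I'll back off, lift away and check.

Emit:
carry_out(claw=[0, 0, 0, 0, 0, 0, 0, 0, 0, 0, 0, 0, 0], delta_pos=[[0.5, 0, 0], [0.7, 0, 0], [0.8, 0, 0], [0, 0, -2], [0, 0, -4], [0, 0, -4], [4, -3, -1], [4, -3, 0], [4, -3, 0], [4, -3, 0], [4, -3, 0], [4, -3, 0], [0, 0, 0]], angular=[[0, 0, 0], [0, 0, 0], [0, 0, 0], [0, 0, 0], [0, 0, 0], [0, 0, 0], [0, 0, 0], [0, 0, 0], [0, 0, 0], [0, 0, 0], [0, 0, 0], [0, 0, 0], [0, 0, 0]])

```text
clock: 24.0
position: [0.4218, 0.3403, 0.1378]
ee_rot: [-2.352, -2.077, -0.003]
force: [0.2, -0.4, -0.2]
width: 0.013
gripper_force: 0.0
```

```bash
python3 - <<'E'
from fit import *
np.set_printoptions(precision=4,suppress=True)
s=arm.observe();print(s["clock"],s["position"],s["force"])
a=arm.get_image("scene");b=arm.get_image("top")
for p in (a,b):
    for q in arm.trace("clip",p)[:1]: print(q["conf"],q["region"].sum(),fit([(p,q["region"])],CLIP,.055,.063,[.562,-.007,-1.7],False))
    for n,z in (("clip",.055),("clip_tail",.059),("clip_mouth",.059),("reel_top",.054),("tin",.055),("standoff",.055),("spindle",.055)):
        print(n,[(q["conf"],ray(p,q["centre"],z)) for q in arm.place_of(n,p)[:1]])
E
```

```text
24.0 [0.4218 0.3403 0.1378] [ 0.2267 -0.4263 -0.1624]
0.6 473 (array([ 0.5635, -0.0097, -1.6767]), np.float64(-0.7781806879403232))
clip [(0.88, array([ 0.5691, -0.0034,  0.055 ]))]
clip_tail [(0.64, array([0.5652, 0.0376, 0.059 ]))]
clip_mouth [(0.9, array([ 0.5618, -0.0204,  0.059 ]))]
reel_top [(0.72, array([ 0.5601, -0.0147,  0.054 ]))]
tin [(0.51, array([0.6455, 0.0146, 0.055 ]))]
standoff [(0.41, array([ 0.4721, -0.0467,  0.055 ]))]
spindle [(0.68, array([ 0.5596, -0.012 ,  0.055 ]))]
0.73 316 (array([ 0.5612, -0.0046, -1.6926]), np.float64(-0.8099916736053289))
clip []
clip_tail [(0.71, array([0.5651, 0.0473, 0.059 ]))]
clip_mouth [(0.74, array([ 0.5557, -0.0437,  0.059 ]))]
reel_top [(0.71, array([ 0.5656, -0.0086,  0.054 ]))]
tin [(0.64, array([0.6455, 0.0197, 0.055 ]))]
standoff [(0.49, array([ 0.4896, -0.0445,  0.055 ]))]
spindle [(0.61, array([ 0.5532, -0.0084,  0.055 ]))]
```

```bash
python3 - <<'E'
from h import *
for n,f0,ws in (("scene","pics/s0.png",{"tin":(287,243,314,270),"stdoff":(319,192,333,208)}),("top","pics/t0.png",{"tin":(297,194,316,211),"stdoff":(320,254,333,265)})):
    f=arm.get_image(n)["frame"][:,:,::-1].copy();g=cv2.imread(f0)
    for k,(x0,y0,x1,y1) in ws.items():
        A=cv2.cvtColor(g[y0:y1,x0:x1],6).astype(np.float32);B=cv2.cvtColor(f[y0:y1,x0:x1],6).astype(np.float32)
        print(n,k,cv2.phaseCorrelate(A,B,cv2.createHanningWindow(A.shape[::-1],cv2.CV_32F)),abs(A-B).mean())
E
```

```text
scene tin ((0.5522384305910872, 0.5521228613829496), 0.8673743521398641) 2.0495536
scene stdoff ((0.39296295487873767, -0.030643430452293785), 1.0277082234621049) 4.325893
top tin ((0.042148843404849146, -0.06397912576005993), 0.9069908771249983) 13.876161
top stdoff ((0.5607836770435615, 0.040603958569549015), 0.9972203602393468) 11.888112
```

```bash
python3 -c "
from cell import arm
print(arm.sign_off())"
```

```text
the job is handed in; nothing more can be done
None
```

I pressed the reel fully home, then pushed the clip into the spindle groove until it snapped against its stop; I then let go, found the tin and standoff unmoved (other bystanders not rechecked), and handed the job in at about 24 s.

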